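Hold the full pan ready over the empty well

TASK

The two closed steel pans look alike, but only one is full: find out by lifting which is the heavy one, lift it by its handle over the splash guard and hold it level over the empty well of the topping unit, lined up to go straight in, with its underside about 2 cm above the well's rim. Do not lower it in or let a pan touch the guard or the unit; finish while still holding it there, so that a colleague can check the well first. The empty pan must end up standing on the worktop on its own side of the guard, out of the gripper, and everything else stays where it is.

Things in the scene. Friction and masses are not known exactly. Their poses are not given: they have to be found in the camera images.
- pan_p: one of two lidded steel pans that look alike; name, looks and place do not tell which is full (it changes). Full: 670 to 900 g, empty: 240 to 320 g, centred; the block inside stays put. Origin: centre of the flat underside; x along its long side, z up. Tub 150 x 84 mm, 58 mm high, then a flange 176 x 108 mm; lid top at 70 mm, one rigid piece. Starts on the worktop, x within 0.3 rad of world x, on the guard's -y side
- pan_p_handle (a point): centre of this pan's black bar handle, 104 mm above the underside over the pan's centre, axes as the pan's: a straight bar along x, 90 mm long, 14 mm wide, 14 mm tall, on two posts 38 mm either side of its centre; 27 mm gap between bar and lid
- pan_q: one of two lidded steel pans that look alike; name, looks and place do not tell which is full (it changes). Full: 670 to 900 g, empty: 240 to 320 g, centred; the block inside stays put. Origin: centre of the flat underside; x along its long side, z up. Tub 150 x 84 mm, 58 mm high, then a flange 176 x 108 mm; lid top at 70 mm, one rigid piece. Starts on the worktop, x within 0.3 rad of world x, on the guard's -y side
- pan_q_handle (a point): centre of this pan's black bar handle, 104 mm above the underside over the pan's centre, axes as the pan's: a straight bar along x, 90 mm long, 14 mm wide, 14 mm tall, on two posts 38 mm either side of its centre; 27 mm gap between bar and lid
- well: the one empty well of the topping unit, any of its three bays, fixed during a run: a dark rectangular opening 164 x 96 mm with a thin bright rim 180 x 112 mm. Origin: centre of the opening in the plane of the rim's top, 113 mm above the worktop; x along the opening's long side, y along its short side, z up. A pan fits with its x along the well's x, either way round
- topping_unit: countertop topping unit, a steel box 240 mm (its x) by 386 mm (its y), 110 mm high, with three wells side by side along its y, 122 mm apart, fixed; origin at the centre of its underside on the worktop, z up. Two wells are closed by flat lids, one is empty
- filler_a: a flat steel lid, 176 x 110 mm, closing one of the other two wells, fixed; origin at its centre in the rim plane; a low bar on it reaches 17 mm above the rim plane
- filler_b: a flat steel lid, 176 x 110 mm, closing one of the other two wells, fixed; origin at its centre in the rim plane; a low bar on it reaches 17 mm above the rim plane
- guard: upright aluminium splash guard between the pans (on its -y side) and the topping unit (on its +y side): a panel 280 mm long (its x), 8 mm thick (its y), 162 mm high in all, on feet 36 mm wide, fixed; origin at the middle of its foot on the worktop, z up
- table: the wooden worktop, its top at height 0
- squeeze_near: squeeze bottle standing upright, 54 mm across, 170 mm high, thin nozzle on top; bystander; origin at the centre of its foot, z up
- squeeze_far: squeeze bottle standing upright, 54 mm across, 170 mm high, thin nozzle on top; bystander; origin at the centre of its foot, z up
- jar: glass jar with steel lid, 76 mm across, 110 mm high; bystander; origin at the centre of its foot, z up
- bowl: white bowl, 120 mm across, 50 mm high; bystander; origin at the centre of its foot, z up
- shaker: small steel shaker, 44 mm across, 92 mm high; bystander; origin at the centre of its foot, z up
- spatula: spatula lying flat, 260 mm long along its x; bystander; origin under its middle
- mug: white mug, 80 mm across, 90 mm high; bystander; origin at the centre of its foot, z up
Not all that is in view belongs to the job. Leave any green look-alike of the pan_q alone.

How it is judged:
By the outcome, as a careful person would: the job done as asked, in the order asked, and still so for the second after the job is handed in, while the arm keeps its last pose, push and grip.
It also fails if it takes over 58 s, if anything falls off the work surface, if the arm or the gripper's body presses on something with over 40 N, if the wrist force passes 120 N, or if a joint passes its speed limit or range.

ROBOT

A 6-joint arm with a two-finger parallel gripper is mounted at the origin on the work surface. World frame = base frame: x ahead of the robot, y to its left, z up, the work surface at z = 0. Lengths are in m, angles in rad, forces in N, time in s.
With the tool pointing down it reaches from about 0.35 to 0.8 m from the base axis. Payload 7.3 kg.
Tool frame: the origin (TCP) lies between the finger pads; the fingertips stand 25 mm ahead of it and the grasp point (between the pads) lies 6 mm ahead of it (r.tip_extent is the distance from the TCP to the fingertips, in m); z points along the fingers, y is the direction in which the jaws open and shut (so a half turn about z gives the same grasp; the last joint's range is limited). The gripper opens to 85 mm and grips with 20 to 120 N. Pads are 22 mm wide; open, the fingers measure 114 mm over their backs; the gripper's body (76 mm by 85 mm) begins 54 mm behind the grasp point. The pads swing forward as they close: fully open they stand 13 mm farther back than shut.
Start: joints at [-1.316, 0.342, 1.524, -0, 1.275, -0.146], TCP at [0.205, -0.483, 0.256] pointing down, gripper open.
Joint ranges: [-2.53, 2.53], [-0.77, 2.02], [0.04, 2.7], [-1, 4.14], [0.28, 2.66], [-3.11, 3.11]. Speed limits (rad/s): [2.57, 2.57, 3.14, 3.14, 3.14, 3.14].

INTERFACE

Orientations are given as a unit quaternion [x, y, z, w].
In Python, from workcell import r, command_gripper, optics gives the robot as it stands. The module is installed in compiled form; this text tells all that it offers. Calls block until the motion is done:
- r.reach(position, orientation): joint-space move of the TCP to a pose.
- r.move_straight(position, orientation=None, speed=0.15, max_force=None): straight line of the TCP; orientation=None keeps the orientation; speed is the mean speed in m/s. With max_force (N) it stops when the force on the tool has changed by that much, and returns True; else False.
- r.movej(angles): joint-space move.
- command_gripper(opening, force=None): finger opening in m; force is the grip in N (None keeps the last); returns when the fingers have stopped.
- r.hold(seconds).
- r.solve_ik(position, orientation): joint angles nearest the present ones, or None.
- r.read_state(): the state.
- optics.get_image(name): name is "scene" or "side" or "wrist"; returns (picture, depth): 384x512x3 uint8, red, green, blue; 384x512 float32, m along the optical axis (not along the pixel's ray), 0 where there is no reading.
- optics.camera_model(name): a dict with "K" (3x3 intrinsics, pixels), "R" (3x3) and "t" (3): a world point X has camera coordinates R X + t; the wrist camera has in their place "tool_from_camera" (4x4, takes a point from camera to tool coordinates, whose origin is the TCP and whose axes are the flange's). Camera axes: x right, y down, z forward; pixel columns grow to the right and rows downward; lengths in m; the calibration is good to about 2 mm. A picture is of the moment at which its call begins: read the wrist's pose just before it. camera_model takes no time and is no camera call.
A pose or a line that the arm cannot do raises r.PlanningError and nothing moves.
- r.finish_job(): hands the job in, once; it reports no verdict.
The state is a dict: "time_s": time; "joint_positions": joint angles; "dq": joint speeds; "tau": joint torques, N m; "eef_pos": TCP position; "eef_rot": TCP orientation; "contact_force": force on the tool from outside, world axes, zero at the start; "torque": the same for the moment, N m; "grip_width": finger opening in m.
Only numpy, scipy, OpenCV 4.12 (cv2) and the standard library are available. Lean on these libraries where they do the work, as an engineer would, in place of code of your own. Each camera call takes 0.05 s, during which the arm holds its last target. There are 200 camera calls.

## Working session

There is one attempt and no reset: what is moved stays moved. The work goes in short steps, each a Python script; the robot and the scene stay as the last script left them, time stands still between calls to the robot, and variables do not carry over. Pictures are saved under pics/ and viewed, about 8 in all and at most 12, crops included, and the job is handed in when it is done.

```bash
mkdir -p pics
python3 - <<'E'
from workcell import r, optics
import cv2, numpy as np
for n in ("scene","side"):
    im,d=optics.get_image(n); m=optics.camera_model(n)
    cv2.imwrite(f"pics/{n}0.png",im[...,::-1]); np.savez(f"{n}0.npz",im=im,d=d,**m)
    print(n,np.round(m["K"],1).tolist(),"cam pos",(-m["R"].T@m["t"]).round(3), (d>0).mean())
print(optics.camera_model("wrist"))
s=r.read_state();print(s["time_s"],s["eef_rot"],s["contact_force"])
E
```

```text
scene [[391.2, 0.0, 252.0], [0.0, 391.2, 197.2], [0.0, 0.0, 1.0]] cam pos [0.973 0.155 0.994] 0.99578857421875
side [[420.6, 0.0, 253.2], [0.0, 420.6, 195.2], [0.0, 0.0, 1.0]] cam pos [0.326 0.711 1.02 ] 0.9959564208984375
{'K': array([[315.03525478,   0.        , 249.49635151],
       [  0.        , 315.03525478, 185.8306983 ],
       [  0.        ,   0.        ,   1.        ]]), 'tool_from_camera': array([[ 1.13876600e-03, -9.65828589e-01, -2.59179164e-01,
         6.53995731e-02],
       [ 9.99999166e-01,  9.41764417e-04,  8.84261082e-04,
        -5.43777422e-04],
       [-6.09958919e-04, -2.59179955e-01,  9.65828856e-01,
        -1.18091035e-01],
       [ 0.00000000e+00,  0.00000000e+00,  0.00000000e+00,
         1.00000000e+00]])}
0.1 [ 9.79986117e-01  1.99064749e-01 -4.05557027e-05 -6.58527903e-04] [0.08185454 0.91386828 0.66988247]
```

View pics/scene0.png

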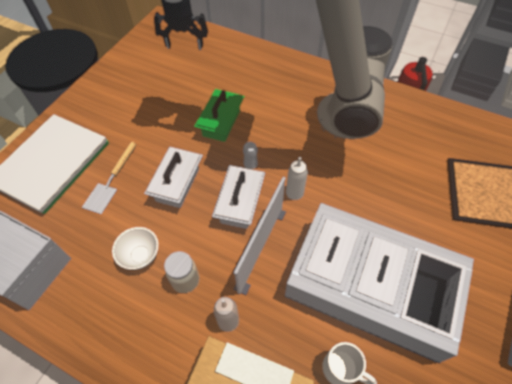

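View pics/side0.png

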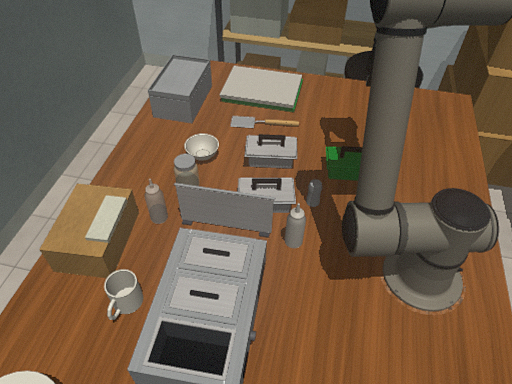

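The scene view shows the two grey-white lidded pans at about (174,177) and (238,195), both left of the guard at (262,235). The green look-alike is at (218,115), which I leave alone. Other things that could be mistaken for a pan or the well are the filler lids at (333,248) and (383,268), the grey box at (25,260) and the cutting board at (55,160). The dark, empty well is at (435,292) in scene and (190,348) in side.

Next I measure from both views.

```bash
cat > h.py <<'E'
import numpy as np, cv2
def world(d,K,R,t):
    v,u=np.indices(d.shape); c=np.stack([(u-K[0,2])/K[0,0]*d,(v-K[1,2])/K[1,1]*d,d],-1)
    return (c-t)@R
def ray_plane(uv,K,R,t,z):
    uv=np.asarray(uv,float).reshape(-1,2); o=-R.T@t
    g=np.c_[(uv[:,0]-K[0,2])/K[0,0],(uv[:,1]-K[1,2])/K[1,1],np.ones(len(uv))]@R
    return o+g*((z-o[2])/g[:,2])[:,None]
def triang(uv1,c1,uv2,c2):
    A=[];b=[]
    for uv,(K,R,t) in((uv1,c1),(uv2,c2)):
        P=K@np.c_[R,t]
        for i in(0,1):
            row=uv[i]*P[2]-P[i];A.append(row[:3]);b.append(-row[3])
    x,res,_,_=np.linalg.lstsq(np.array(A),np.array(b),rcond=None);return x
def rect(xy):  # centre, long, short, yaw of long side in (-pi/2,pi/2]
    (c,(w,h),a)=cv2.minAreaRect((np.asarray(xy)*1000).astype(np.float32)); a=np.radians(a)
    if w<h:w,h,a=h,w,a+np.pi/2
    return np.array(c)/1000,w/1000,h/1000,(a+np.pi/2)%np.pi-np.pi/2
E
python3 - <<'E'
from h import *
C={}
S={}
boxes={"scene":{"A":(146,145,204,208),"B":(212,163,266,230),"well":(400,255,472,332)},
       "side":{"A":(244,132,300,166),"B":(236,174,297,212),"well":(148,318,236,375)}}
for n in boxes:
    z=np.load(n+"0.npz"); c=(z["K"],z["R"],z["t"]);C[n]=c;W=world(z["d"],*c);im=z["im"]; g=im.max(-1)
    for k,(a,b,e,f) in boxes[n].items():
        m=np.zeros(g.shape,np.uint8); m[b:f,a:e]=g[b:f,a:e]<(60 if k!="well" else 70)
        nb,l,st,_=cv2.connectedComponentsWithStats(m); 
        if nb<2: print(n,k,"none");continue
        i=1+st[1:,4].argmax(); vu=np.argwhere(l==i); p=W[l==i]
        S[n,k]=vu.mean(0)[::-1]
        if k=="well":
            P=ray_plane(vu[:,::-1],*c,.113); print(n,k,st[i],"rays@.113",*rect(P[:,:2]))
            sub=W[b-12:f+12,a-12:e+12].reshape(-1,3); q=sub[(sub[:,2]>.1)&(sub[:,2]<.13)]; print("   rim z",np.percentile(q[:,2],[10,50,90]).round(4))
        else:
            t=p[(p[:,2]>.095)&(p[:,2]<.125)]; print(n,k,st[i],"bar",len(t),t.mean(0).round(4),np.percentile(t[:,2],90).round(4),*rect(t[:,:2]))
            sub=W[b:f,a:e].reshape(-1,3); q=sub[(sub[:,2]>.05)&(sub[:,2]<.08)]; print("   lid",*rect(q[:,:2]),"z",np.percentile(q[:,2],[10,50,90]).round(4))
for k in"AB":
    print(k,"triang",triang(S["scene",k],C["scene"],S["side",k],C["side"]).round(4))
# guard, unit, and objects at height
for n in C:
    z=np.load(n+"0.npz");W=world(z["d"],*C[n])
    print(n)
    reg={"scene":(232,180,290,295),"side":(174,183,273,238)}[n]
    a,b,e,f=reg;q=W[b:f,a:e].reshape(-1,3);q=q[(q[:,2]>.145)&(q[:,2]<.175)]
    print(" guard top",*rect(q[:,:2]),q[:,2].max().round(3))
    q=W.reshape(-1,3);m=(q[:,2]>.04)&(q[:,0]>.2)&(q[:,0]<.95)&(q[:,1]>-.5)&(q[:,1]<.5)
    H=np.zeros((80,100),np.uint8);ij=((q[m][:,:2]-[.2,-.5])/.01).astype(int);H[ij[:,0].clip(0,79),ij[:,1].clip(0,99)]=1
    nb,l,st,ce=cv2.connectedComponentsWithStats(H)
    for i in range(1,nb):
        if st[i,4]>6:
            s=l[ij[:,0].clip(0,79),ij[:,1].clip(0,99)]==i;pp=q[m][s];print("  obj x",pp[:,0].min().round(3),pp[:,0].max().round(3),"y",pp[:,1].min().round(3),pp[:,1].max().round(3),"z",pp[:,2].max().round(3))
E
```

```text
scene A [176 157   3   4  11] bar 9 [ 0.4798 -0.3584  0.107 ] 0.11 [ 0.479561   -0.35853159] 0.011078957557678223 0.0014551923274993897 0.05266697332302961
   lid [ 0.50417059 -0.36112247] 0.17870123291015624 0.11106068420410156 0.17999753201919377 z [0.0629 0.0701 0.0726]
scene B [235 200   1   1   1] bar 1 [ 0.5211 -0.1475  0.0986] 0.0986 [ 0.5210799  -0.14751157] 0.0 0.0 0.0
   lid [ 0.47884204 -0.15883766] 0.17669094848632813 0.1083164291381836 0.2411100383043805 z [0.0634 0.0702 0.0726]
scene well [ 408  257   51   70 1949] rays@.113 [0.53392639 0.37851208] 0.15380804443359375 0.0841465072631836 0.03965942044643178
   rim z [0.1086 0.1121 0.1206]
side A [258 135  27  11 139] bar 110 [ 0.5054 -0.3569  0.1073] 0.1114 [ 0.50589142 -0.35836194] 0.0837629165649414 0.018752941131591795 0.15842844054783067
   lid [ 0.50538367 -0.35783041] 0.17529869079589844 0.11106809997558593 0.19243910490750116 z [0.0608 0.0679 0.0712]
side B [252 179  29  11 161] bar 127 [ 0.4805 -0.1541  0.1075] 0.1115 [ 0.48062479 -0.15340137] 0.08465428924560547 0.016047584533691407 0.22357533627886483
   lid [ 
[... 1085 characters left out ...]
83855590820313 0.012982636451721192 0.04652903199472358 0.164
  obj x 0.204 0.323 y -0.41 -0.298 z 0.115
  obj x 0.2 0.292 y -0.121 0.126 z 0.712
  obj x 0.226 0.246 y -0.5 -0.457 z 0.458
  obj x 0.313 0.354 y -0.218 -0.177 z 0.093
  obj x 0.342 0.395 y -0.05 -0.003 z 0.17
  obj x 0.385 0.577 y -0.232 -0.111 z 0.114
  obj x 0.41 0.599 y -0.428 -0.291 z 0.115
  obj x 0.408 0.672 y 0.061 0.46 z 0.133
  obj x 0.437 0.72 y -0.051 -0.026 z 0.164
  obj x 0.686 0.805 y -0.387 -0.264 z 0.054
  obj x 0.709 0.783 y -0.211 -0.136 z 0.115
  obj x 0.723 0.803 y 0.22 0.336 z 0.092
  obj x 0.761 0.813 y -0.044 0.004 z 0.17
  obj x 0.837 0.95 y -0.499 -0.482 z 0.127
  obj x 0.832 0.95 y -0.027 0.225 z 0.126
```

Both views agree. The pans are at about (0.505,-0.358), yaw 0.19 (A), and (0.479,-0.156), yaw 0.25 (B). The lids measure about 176x110 mm at z 0.07 and the bar tops are at 0.111. The well is near (0.535,0.380), yaw 0.05, with its rim at about 0.112. The bar pixel triangulation is unusable because the scene mask caught only fragments. I refine with wrist views: the well first, then pan A.

```bash
cat >> h.py <<'E'
def q(yaw): return [np.cos(yaw/2),np.sin(yaw/2),0.,0.]
def wcam(st,m):
    from scipy.spatial.transform import Rotation as Ro
    T=np.eye(4);T[:3,:3]=Ro.from_quat(st["eef_rot"]).as_matrix();T[:3,3]=st["eef_pos"]
    T=T@m["tool_from_camera"];R=T[:3,:3].T;return m["K"],R,-R@T[:3,3]
def snap(name):
    from workcell import r,optics
    st=r.read_state();im,d=optics.get_image("wrist");c=wcam(st,optics.camera_model("wrist"))
    cv2.imwrite(f"pics/{name}.png",im[...,::-1]);np.savez(name+".npz",im=im,d=d,K=c[0],R=c[1],t=c[2]);return im,d,c
E
python3 - <<'E'
from workcell import r
from h import *
p=r.read_state()
for nm,pos,y in [("A",(.505,-.358,.110),.19),("B",(.479,-.156,.11),.25),("Ahi",(.505,-.358,.36),.19),("Whi",(.536,.38,.36),.05),("W",(.536,.38,.243),.05)]:
    for f in(0,np.pi):
        s=r.solve_ik(list(pos),q(y+f));print(nm,f>0,None if s is None else np.round(s,2))
r.reach([.536,.38,.36],q(.05)); im,d,c=snap("w1")
r.reach([.505,-.358,.31],q(.19)); snap("a1")
print(r.read_state()["time_s"])
E
```

```text
A False [-0.74  0.65  1.43 -0.    1.06  0.64]
A True [-0.74  0.65  1.43 -0.    1.06 -2.5 ]
B False [-0.47  0.48  1.77 -0.    0.89  0.85]
B True [-0.47  0.48  1.77 -0.    0.89 -2.29]
Ahi False [-0.74  0.48  1.03 -0.    1.63  0.64]
Ahi True [-0.74  0.48  1.03 -0.    1.63 -2.5 ]
Whi False [ 0.5   0.56  0.89 -0.    1.69  2.02]
Whi True [ 0.5   0.56  0.89 -0.    1.69 -1.12]
W False [ 0.5   0.6   1.14 -0.    1.4   2.02]
W True [ 0.5   0.6   1.14 -0.    1.4  -1.12]
6.0667
```

Run:
```python
import cv2,numpy as np
cv2.imwrite("pics/wa.png",cv2.resize(np.hstack([cv2.imread("pics/w1.png"),cv2.imread("pics/a1.png")]),(800,300)))
```

```text
(no output)
```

View pics/wa.png

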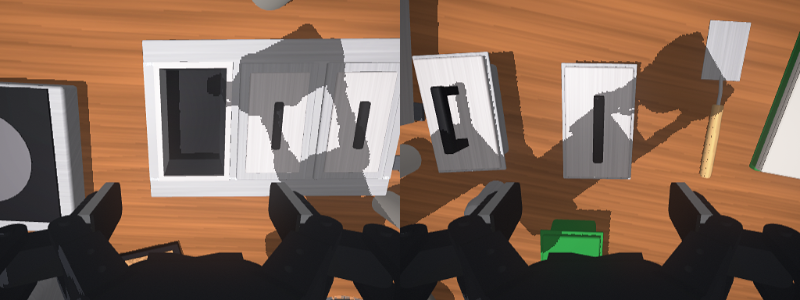

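The left half shows the open well at (193,122) in the view, beside the two closed bays at (277,125) and (361,125). The right half shows pan A with its bar at (598,128), pan B at (450,118), and the green decoy below at (570,245). The targets are right. Next I compute precise poses from the wrist views.

Run:
```python
from h import *
def load(n):
    z=np.load(n+".npz");c=(z["K"],z["R"],z["t"]);return z["im"],world(z["d"],*c),c
im,W,c=load("w1")
Wz=W[...,2];m=((Wz<.104)).astype(np.uint8);m[:75]=0;m[235:]=0;m[:,:195]=0;m[:,300:]=0
m=cv2.morphologyEx(m,cv2.MORPH_OPEN,np.ones((3,3)));nb,l,st,ce=cv2.connectedComponentsWithStats(m)
i=1+st[1:,4].argmax();vu=np.argwhere(l==i);print(st[i],"floor z",np.median(Wz[l==i]))
P=ray_plane(vu[:,::-1],*c,.113);print("well depthmask",*rect(P[:,:2]))
g=im.max(-1);m=(g<110).astype(np.uint8);m[:75]=0;m[235:]=0;m[:,:195]=0;m[:,292:]=0
m=cv2.morphologyEx(m,cv2.MORPH_OPEN,np.ones((5,5)));nb,l,st,ce=cv2.connectedComponentsWithStats(m);i=1+st[1:,4].argmax();vu=np.argwhere(l==i)
P=ray_plane(vu[:,::-1],*c,.113);print("well colour",st[i],*rect(P[:,:2]))
s=Wz[70:240,180:480];print("rim z",np.median(s[(s>.1)&(s<.125)]),"bar z",s.max())
u=W[(Wz>.1)&(Wz<.125)&(W[...,1]>.0)];u=u[(u[:,0]<.7)&(u[:,1]<.6)];print("unit",*rect(u[:,:2]))
im,W,c=load("a1")
for nm,(x,y) in dict(A=(.505,-.358),B=(.479,-.156)).items():
    near=(np.hypot(W[...,0]-x,W[...,1]-y)<.13);Wz=W[...,2]
    near[:,:]&=(np.arange(384)<245)[:,None]
    b=W[near&(Wz>.1)&(Wz<.125)];L=W[near&(Wz>.06)&(Wz<.08)]
    print(nm,"bar",len(b),*rect(b[:,:2]),"ztop",np.percentile(b[:,2],[10,50,90]).round(4),"lid",*rect(L[:,:2]),np.median(L[:,2]))
```

```text
[  205    87    84   136 10795] floor z 0.02875020275972515
well depthmask [0.53720392 0.38202795] 0.15994017028808594 0.09368103790283203 0.05564542355784985
well colour [  204    88    86   137 11159] [0.5352652  0.38206381] 0.16147244262695312 0.09560655975341797 0.05291701502106361
rim z 0.11636571354843092 bar z 0.47806658525609047
unit [0.54283557 0.25989795] 0.3871312561035156 0.2401569366455078 -1.512587760490657
A bar 1151 [ 0.50609583 -0.36112436] 0.08963672637939453 0.013959985733032226 0.17704280472402134 ztop [0.1096 0.111  0.112 ] lid [ 0.50613831 -0.3611156 ] 0.17591233825683594 0.1080619659423828 0.1766354076562664 0.07009448421029876
B bar 1610 [ 0.48000323 -0.15954724] 0.08939486694335938 0.01544166374206543 0.2504065843928722 ztop [0.1036 0.1105 0.1119] lid [ 0.47996863 -0.159002  ] 0.1760359649658203 0.10915834808349609 0.24428835461782183 0.07007049462846551
```

The wrist views agree with the scene and side views to within about 3 mm. The well is at (0.536,0.382), yaw 0.057; unit centre plus 122 mm gives (0.5359,0.3817). Now grasp and weigh pan A.

```bash
cat > grab.py <<'E'
from workcell import r,command_gripper
from h import *
import sys
def grab(x,y,yaw,up=.05):
    command_gripper(.06,70)
    r.reach([x,y,.2],q(yaw)); r.move_straight([x,y,.135],q(yaw),speed=.12)
    print("touch",r.move_straight([x,y,.110],speed=.05,max_force=8))
    r.hold(.3);f0=r.read_state()["contact_force"]
    command_gripper(0.0,70);s=r.read_state();print("width",s["grip_width"],"z",s["eef_pos"])
    r.move_straight([x,y,.110+up],speed=.05);r.hold(.5)
    f=np.mean([(r.hold(.05),r.read_state()["contact_force"])[1] for _ in range(5)],0)
    s=r.read_state();print("f0",np.round(f0,2),"f",f.round(2),"dm g",((f0-f)[2]/9.81*1000).round(),"width",s["grip_width"],"t",s["time_s"],"torque",np.round(s["torque"],3))
E
python3 - <<'E'
from grab import *
grab(.506,-.361,.177)
snap("lift1")
E
```

```text
touch False
width 0.012757365833212462 z [ 0.50609637 -0.36142891  0.11015418]
f0 [-0.56 -0.35  0.14] f [-0.05 -0.11 -7.53] dm g 781.0 width 0.012825469905236678 t 10.9833 torque [-0.037  0.002 -0.016]
```

Pan A weighs 781 g, so it is the full one. The weight ranges don't overlap, so B is empty and stays where it stands. Next I lift above the guard, carry over to the well and check.

Run:
```python
from grab import *
from workcell import optics
yw=.057;wx,wy=.536,.382
r.move_straight([.506,-.361,.37],speed=.15)
s=r.read_state();a=np.array(s["joint_positions"]);b=np.array(r.solve_ik([wx,wy,.37],q(yw)))
print("end joints",b.round(2))
# straight cartesian carry, high: underside 0.26
r.move_straight([.56,0,.37],q(.12),speed=.18)
r.move_straight([wx,wy,.37],q(yw),speed=.18)
r.move_straight([wx,wy,.285],q(yw),speed=.08);r.hold(.4)
s=r.read_state();print(s["eef_pos"],s["eef_rot"],s["contact_force"],s["grip_width"],s["time_s"])
im,d,c=snap("c1");W=world(d,*c)
for n in("scene","side"):
    i2,d2=optics.get_image(n);m=optics.camera_model(n);cv2.imwrite(f"pics/{n}1.png",i2[...,::-1]);np.savez(f"{n}1.npz",im=i2,d=d2,**m)
cv2.imwrite("pics/c1both.png",cv2.resize(np.hstack([cv2.imread("pics/scene1.png"),cv2.imread("pics/c1.png")]),(800,300)))
```

```text
end joints [ 0.5   0.57  0.86 -0.    1.71  2.02]
[0.53599427 0.38201263 0.28508675] [ 9.99593125e-01  2.85233587e-02  4.76237799e-05 -2.60062493e-05] [-0.9143152  -0.7661359  -7.62212056] 0.012938580004320216 18.6417
```

View pics/c1both.png

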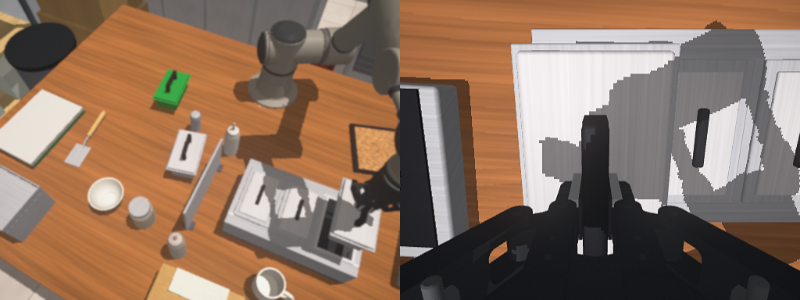

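View pics/side1.png

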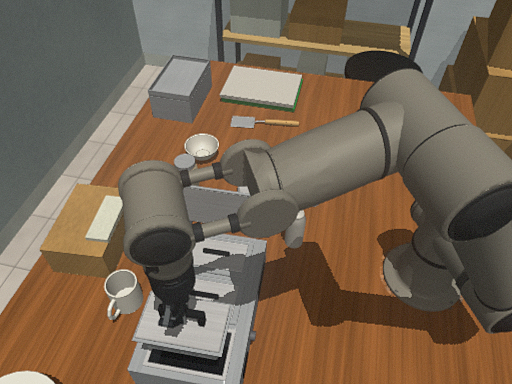

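The pan hangs in the gripper over the dark well: (365,200) in the scene half, (185,315) in side. The empty pan B is unmoved at (186,150) in the scene half. Next I check its tilt, yaw and offset from the lid surface in the three views.

Run:
```python
from h import *
for n in("c1","scene1","side1"):
    z=np.load(n+".npz");c=(z["K"],z["R"],z["t"]);W=world(z["d"],*c);g=z["im"].max(-1)
    m=(np.abs(W[...,0]-.536)<.12)&(np.abs(W[...,1]-.382)<.09)&(W[...,2]>.215)&(W[...,2]<.265)&(g>80)
    m=cv2.morphologyEx(m.astype(np.uint8),cv2.MORPH_OPEN,np.ones((3,3)))>0
    p=W[m]; 
    for _ in range(4):
        A=np.c_[p[:,:2]-[.536,.382],np.ones(len(p))];k=np.linalg.lstsq(A,p[:,2],rcond=None)[0];res=p[:,2]-A@k;p=p[np.abs(res)<max(.003,2*res.std())]
    print(n,len(p),"slope x,y",k[:2].round(4),"z",k[2].round(4),"rect",*rect(p[:,:2]),"bounds",p.min(0).round(3),p.max(0).round(3))
    # underside / well view
```

```text
c1 31674 slope x,y [ 0.0012 -0.0019] z 0.2452 rect [0.54629828 0.38282422] 0.1443120574951172 0.09787054443359375 0.05598034519325168 bounds [0.474 0.332 0.242] [0.621 0.435 0.248]
scene1 2420 slope x,y [-0.002   0.0003] z 0.2454 rect [0.5354259  0.38126984] 0.1658223571777344 0.098287109375 0.05235775119214692 bounds [0.455 0.328 0.242] [0.62  0.434 0.248]
side1 2763 slope x,y [-0.     -0.0034] z 0.2439 rect [0.53610229 0.38297607] 0.16546322631835939 0.09849248504638672 0.05678776154030407 bounds [0.452 0.33  0.241] [0.621 0.436 0.247]
```

The pan is level (slopes under 0.004), yaw 0.056, centred within 1 mm of the well. Its underside is at 0.175, so I lower it 42 mm, to about 20 mm above the rim.

Run:
```python
from grab import *
from workcell import optics
print(r.move_straight([.536,.382,.243],q(.057),speed=.04,max_force=10));r.hold(.6)
s=r.read_state();print(s["eef_pos"],s["contact_force"],s["grip_width"],s["time_s"],np.abs(s["dq"]).max())
I=[]
for n in("scene","side"):
    i,d=optics.get_image(n);m=optics.camera_model(n);I.append(i);W=world(d,m["K"],m["R"],m["t"])
    p=W[(np.abs(W[...,0]-.536)<.1)&(np.abs(W[...,1]-.382)<.07)&(W[...,2]>.19)&(W[...,2]<.212)&(i.max(-1)>80)]
    print(n,"lid",np.median(p[:,2]).round(4),*rect(p[:,:2]))
    p=W[(np.hypot(W[...,0]-.48,W[...,1]+.158)<.12)&(W[...,2]>.06)&(W[...,2]<.08)]
    if len(p)>50: print("  panB",*rect(p[:,:2]),np.median(p[:,2]))
cv2.imwrite("pics/fin.png",cv2.resize(np.hstack([I[0][150:384,200:512],I[1][150:384,100:412]]),(800,300))[...,::-1])
```

```text
False
[0.53601884 0.381997   0.2430299 ] [-0.22941473 -0.10692934 -7.6286556 ] 0.01313445267710181 20.5917 0.0007567116698115666
scene lid 0.2029 [0.53479761 0.38121887] 0.17688926696777343 0.10864594268798829 0.06090314021161447
  panB [ 0.47071219 -0.12686023] 0.17758250427246094 0.17337936401367188 0.23847823593613682 0.07016892027979751
side lid 0.2015 [0.5363775  0.38246933] 0.175868408203125 0.1087418212890625 0.053211822792546215
```

View pics/fin.png

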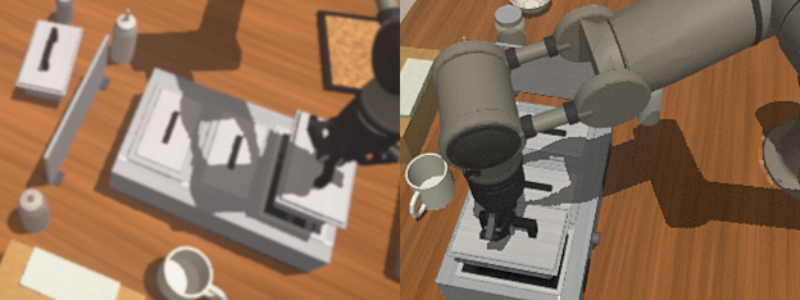

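The pan is above the open well, at (320,170) left and (510,250) right, clear of the unit. Pan B, the guard and the bottles are undisturbed. Lid top at about 0.202 to 0.203 puts the underside about 2 cm above the rim, and the contact force is just the pan's weight. Handing in.

```bash
python3 -c "
from workcell import r
r.finish_job();s=r.read_state();print(s['eef_pos'],s['grip_width'],s['contact_force'])"
```

```text
the job is handed in; nothing more can be done
the job is handed in; nothing more can be done
```

The full pan is held level over the empty well, lined up to go in, with its underside about 2 cm above the rim. I handed the job in at about 21 s of the 58 s allowed.

- **Weighing:** I lifted only the pan farther from the guard, and it came to 781 g, so it is the full one. I never lifted the other pan. It still stands where it started, on its own side of the guard.
- **Carry:** I took it over the guard at about 26 cm underside height, with no sign of contact.
- **Last checks:**
  - **Position:** the lid is centred within about 1.5 mm of the measured well centre. The scene and side views gave yaw 0.061 and 0.053, against 0.057 for the well.
  - **Height:** the lid top is at 0.2015 to 0.203 m, which puts the underside at 0.1315 to 0.133 m over a rim at 0.113 m.
  - **Tilt:** slopes were under 0.004, measured 4 cm higher and not again after the final lowering.
  - **Grip:** the force on the tool was just the pan's weight, and I saw no slip.
- **Checks that disagreed or failed:**
  - **First handle triangulation:** it was unusable because the colour mask caught only fragments. I used the wrist and two-camera depth measurements instead.
  - **Rim height:** readings ranged from 0.110 to 0.116 m, so I used the stated 0.113 m.
  - **Empty pan's final outline:** the measurement was spoiled because it included part of the guard. The pan looks unmoved in the picture.
  - **Finger opening:** it read 0.4 mm wider at the end than at the grasp.

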